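# Reverse the ratchet and crack a seized wheel nut loose

## Task

The ratchet wrench sits on a tight wheel nut of the trailer hub, but it is set to tighten. Press its direction lever over to the loosening side first, until it clicks over, then swing the handle anticlockwise (seen from above) to back the nut off by 30 to 60 degrees. Be firm but gentle with the lever and the handle, never tighten the nut further, leave the wrench on the nut with the lever still on loosening, and do not disturb the other things on the table.

Things in the scene. Friction and masses are not known exactly. Their poses are not given: they have to be found in the camera images.
- hub: steel trailer wheel hub, flange 156 mm across, cap in the middle (top 59 mm over the table), four studs, on a plywood board 240 x 240 x 18 mm; fixed. Origin under the board's centre, z up. Three studs carry bare nuts (top 58 mm); the one 50 mm from the centre on the hub's -y side carries the nut to loosen, under socket and wrench
- wrench_head (a point): middle of the top face of the wrench's steel head, over the nut's axis, 107 mm over the table; head 44 mm wide, 22 mm thick. x axis along the handle from head to grip, z up, y to the left of x. The wrench cannot lift off: it only turns about this vertical axis
- wrench_grip (a point): centre line of the round handle, 150 mm from the nut's axis, 96 mm over the table; the level grip is 24 mm thick, 110 to 220 mm from the axis; nearer the head is a 16 mm shank. Axes as wrench_head. Nothing below its swing is higher than 60 mm
- wrench (a joint): angle of the wrench about the nut's axis, rad, positive anticlockwise from above; 0 when the handle points along the hub's -y, limits -1.0 and 1.7. Stiff by itself (0.3 N m), stays where it is left. Ratchet teeth are 0.39 rad apart: up to that much swing is idle before it takes the nut along
- lever_tab (a point): middle of the direction lever's thumb tab, 119 mm over the table; a dark steel upright 8 mm along the lever by 10 mm across, top at 127 mm. The lever lies flat on the head, hinged about a vertical pin at the neck (35 mm from the nut's axis towards the handle) and points back over the head; the tab is 30 mm from the pin. x axis: tab to pin
- lever (a joint): lever angle, rad, anticlockwise positive. -0.45 to -0.37 tightens (tab on wrench_head's +y side, right when looking from handle to head), 0.37 to 0.45 loosens (tab at -y). Stiff: 12 to 15 N at the tab moves it; it stays where left up to 0.28, beyond that it clicks over; hard stop anywhere from 0.37 (pawl on a tooth, drops in when swung) to 0.45
- nut (a joint): angle of the nut, rad, positive anticlockwise = loosening; within 0.06 of 0 at the start. 1.5 N m of friction: 10 N at wrench_grip, 12 N with the wrench's own stiffness
- spare_socket: a spare steel socket standing on the hub's board, 26 mm across, 34 mm tall; origin under its centre; to be left alone
- loose_nut: a loose hexagon nut lying on the hub's board, 19 mm across flats, 14 mm tall; origin under its centre; to be left alone
- jar: a closed amber jar, 86 mm across, 130 mm tall; origin under its centre; to be left alone
- jar_band: a flat ring band for a jar, 86 mm across, 14 mm tall; origin under its centre; to be left alone
- flask: a blue steel flask, 74 mm across, 230 mm tall; origin under its centre; to be left alone
- mug: a white mug, 82 mm across, 90 mm tall; origin under its centre; to be left alone
- screwdriver: a screwdriver lying on the table; to be left alone
- tin: an open low tin, 120 by 90 by 30 mm; origin under its centre; to be left alone

How it is judged:
On the way, in this order (a step that is already met when the one before it is completed fails the run):
1. the direction lever is over on the loosening side, the nut not yet turned (value of joint lever above 0.33 rad and value of joint nut below 0.2 rad), for 0.2 s.
2. the nut is backed off by 30 degrees or more (value of joint nut above 0.5 rad), for 0.1 s.
At the end, for the whole second after the job is handed in: the nut is backed off by 0.5 to 1.1 rad (about 30 to 60 degrees) and at rest with the wrench still on it, and the direction lever is still on the loosening side (above 0.33 rad) (value of joint nut between 0.5 and 1.1 rad and value of joint lever above 0.33 rad and velocity of joint each of nut, wrench below 0.05 rad/s); the robot touches nothing.
It fails at once if more than 25 N on the direction lever (contact force between the fingers and lever above 25 N).
It fails at once if more than 30 N on the wrench (contact force between the arm and wrench above 30 N).
It fails at once if the nut is tightened further (value of joint nut below -0.2 rad).
It fails at once if a bystander is pushed more than 30 mm away (distance of any of spare_socket, loose_nut, jar, jar_band, flask, mug, screwdriver, tin from where it was at the start of the episode above 0.03 m).
It also fails if it takes over 64 s, if anything falls off the work surface, if the arm or the gripper's body presses on something with over 40 N, if the wrist force passes 120 N, or if a joint passes its speed limit or range.

## Robot

A 6-joint arm with a two-finger parallel gripper is mounted at the origin on the work surface. World frame = base frame: x ahead of the robot, y to its left, z up, the work surface at z = 0. Lengths are in m, angles in rad, forces in N, time in s.
With the tool pointing down it reaches from about 0.3 to 0.85 m from the base axis. Payload 4.2 kg.
Tool frame: the origin (TCP) lies at the very end of the fingers, on their centre line; the grasp point (between the pads) lies 19 mm behind it; z points along the fingers, y is the line along which they close (so a half turn about z gives the same grasp; the last joint's range is limited). The gripper opens to 91 mm and grips with 3 to 60 N. Pads are 32 mm wide; open, the fingers measure 118 mm over their backs; the gripper's body (76 mm by 178 mm) begins 60 mm behind the grasp point.
Start: joints at [1.142, 0.32, 1.565, -0, 1.257, -0.02], TCP at [0.229, 0.528, 0.192] pointing down, gripper open.
Joint ranges: [-3.11, 3.11], [-0.84, 2.01], [0.21, 2.61], [-1.34, 4.49], [0.05, 2.63], [-2.56, 2.56]. Speed limits (rad/s): [2.57, 2.57, 3.14, 3.14, 3.14, 3.14].

## Interface

Orientations are given as [roll, pitch, yaw] about the fixed x, y, z axes, in that order (R = Rz(yaw) Ry(pitch) Rx(roll)).
In Python, from station import * gives the robot as it stands.
- The arm moves only by the tool play_rows, never from a script. Its argument "commands" is a list of rows, each a list of 3 entries, a list of its own where there are three numbers: the shift along the tool's x, y, z in cm, then the turn about the tool's z in degrees, then the opening, from 0 (shut) to 1 (fully open). A call has exactly 10 rows; each row is the pose to reach, as a shift and turn from the pose commanded when the call began, along the tool's axes at that moment; what a row does not reach only later rows make up. A row lasts 1/10 s, in which the tool goes at most 50 mm and 8.59 degrees, less where a joint would pass 70% of its speed; a pose out of reach is approached as far as the arm can. A call with a gripper value outside its range is refused whole. The fingers move at their own pace and stop on an object; the grip force is fixed at half the most. Time passes only in rows, so rows that repeat a pose let the fingers close, or fill a call up. It gives the time, the measured TCP pose, the force, the opening and the grip force at its end, in the units of the state.
- sense(): the state, without advancing time (a new reading comes with each control period).
- camera(name): name is "scene" or "side" or "wrist"; returns a dict with "frame" (400x640x3 uint8, red, green, blue), "mtx" (3x3 intrinsics, pixels), "D" ([k1, k2, p1, p2, k3] as OpenCV has them; the pictures are not rectified), "world_to_cam" (4x4, takes a point from world to camera coordinates). Camera axes: x right, y down, z forward; pixel columns grow to the right and rows downward; lengths in m; the calibration is good to about 2 mm. A picture is of the moment at which its call begins. There is no depth.
- close_job(): hands the job in; it is judged then, once.
The state is a dict: "time_s": time; "joint_pos": joint angles; "qd": joint speeds; "effort": joint torques, N m; "eef_pos": TCP position; "orientation": TCP orientation; "contact_force": force on the tool from outside, world axes, zero at the start; "moment": the same for the moment, N m; "width": finger opening in m; "finger_force": force on a finger pad.
Only numpy, scipy, OpenCV 4.12 (cv2) and the standard library are available. Lean on these libraries where they do the work, as an engineer would, in place of code of your own. Each camera call takes 0.05 s, during which the arm holds its last target. There are 200 camera calls.

## Working session

There is one attempt and no reset: what is moved stays moved. The work goes in short steps, Python scripts to look and compute and a tool call to move; the robot and the scene stay as the last step left them, time stands still between calls to the robot, and variables do not carry over. Pictures are saved under pics/ and viewed, at most 10 in all, crops included, and the job is handed in when it is done.

Besides the shell and the picture viewer there is one more tool, called as name(argument=value, ...) on one line, values as JSON. play_rows: Moves the arm, as the interface text tells. Its arguments: {"type":"object","properties":{"commands":{"type":"array"}},"required":["commands"]}

```bash
mkdir -p pics
cat > h.py <<'E'
from station import *
import numpy as np, cv2
from scipy.spatial.transform import Rotation as R
def ray(c,uv,z):
    p=cv2.undistortPoints(np.array([[uv]],float),c["mtx"],c["D"])[0,0]
    T=np.linalg.inv(c["world_to_cam"]); d=T[:3,:3]@[p[0],p[1],1]; o=T[:3,3]
    return o+d*(z-o[2])/d[2]
def proj(c,P):
    W=c["world_to_cam"]; return cv2.projectPoints(np.array([P],float),cv2.Rodrigues(W[:3,:3])[0],W[:3,3],c["mtx"],np.array(c["D"]))[0][0,0]
E
python3 - <<'E'
from h import *
import pickle
for n in ["scene","side","wrist"]:
    c=camera(n); c={k:np.array(c[k]) for k in c}; pickle.dump(c,open(n+".pkl","wb"))
    cv2.imwrite(f"pics/{n}0.png",c["frame"][:,:,::-1]); print(n,np.linalg.inv(c["world_to_cam"])[:3,3])
s=sense();print(s)
E
```

```text
scene [ 1.12552018 -0.38869688  1.18701778]
side [0.42793321 1.0225045  0.91100118]
wrist [0.15924821 0.5570286  0.38464257]
{'time_s': 0.15, 'joint_pos': array([ 1.14200169e+00,  3.20148931e-01,  1.56537920e+00, -6.14658980e-06,
        1.25738048e+00, -2.00019321e-02]), 'qd': array([ 0.00081912, -0.00109971, -0.00422735, -0.00214106, -0.0004467 ,
       -0.00062796]), 'effort': array([ 2.74461136e-04, -4.12770760e+01, -2.32156402e+01,  7.28345616e-02,
        4.34131140e-02, -7.50415870e-05]), 'eef_pos': array([0.22840133, 0.52726013, 0.19151881]), 'orientation': array([-3.14027684e+00, -2.04765260e-05,  2.73280183e+00]), 'contact_force': array([ 0.42103356, -0.0882898 ,  0.19601601]), 'moment': array([-0.00059137, -0.02614455, -0.0285404 ]), 'finger_force': 0.0, 'width': 0.09145391163607283}
```

View pics/scene0.png

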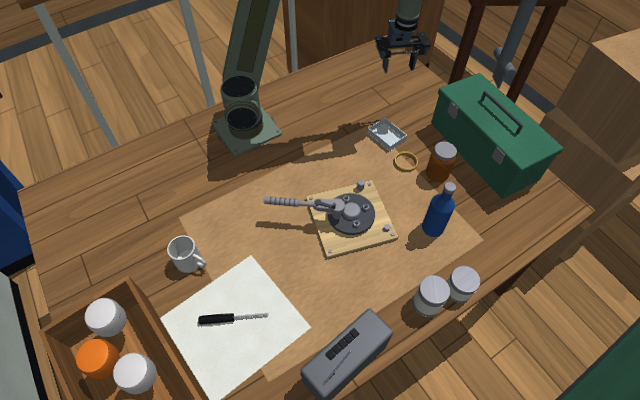

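View pics/side0.png

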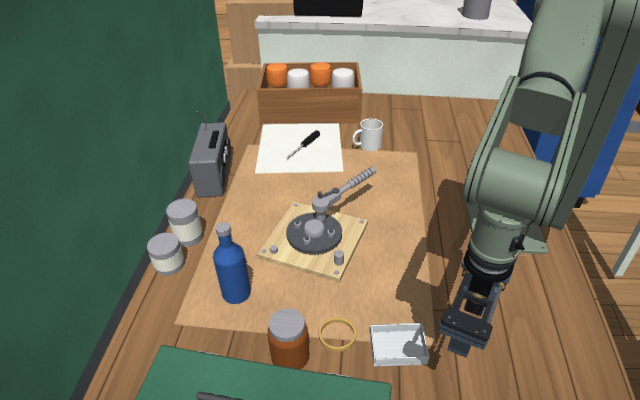

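The scene view shows the wrench with its head near (340,204) and its grip end near (266,201). In the side view the head is near (322,202) and the grip end near (374,170). I'll zoom in on both.

Run:
```python
from h import *
import pickle
o=[]
for n,(x,y) in dict(scene=(255,165),side=(255,150)).items():
    c=pickle.load(open(n+".pkl","rb")); o.append(cv2.resize(c["frame"][y:y+100,x:x+150,::-1],None,fx=5.3,fy=5.3,interpolation=cv2.INTER_CUBIC)[:, :])
o=[cv2.resize(i,(800,530)) for i in o]
cv2.imwrite("pics/a.png",o[0]);cv2.imwrite("pics/b.png",o[1])
for n,h,g in (("scene",(340,204),(268,201)),("side",(322,202),(373,171))):
    c=pickle.load(open(n+".pkl","rb")); print(n,ray(c,h,.107),ray(c,g,.096))
```

```text
scene [0.54587607 0.0626769  0.107     ] [ 0.40798502 -0.11623996  0.096     ]
side [0.53594657 0.05742819 0.107     ] [ 0.39767367 -0.11622761  0.096     ]
```

View pics/a.png

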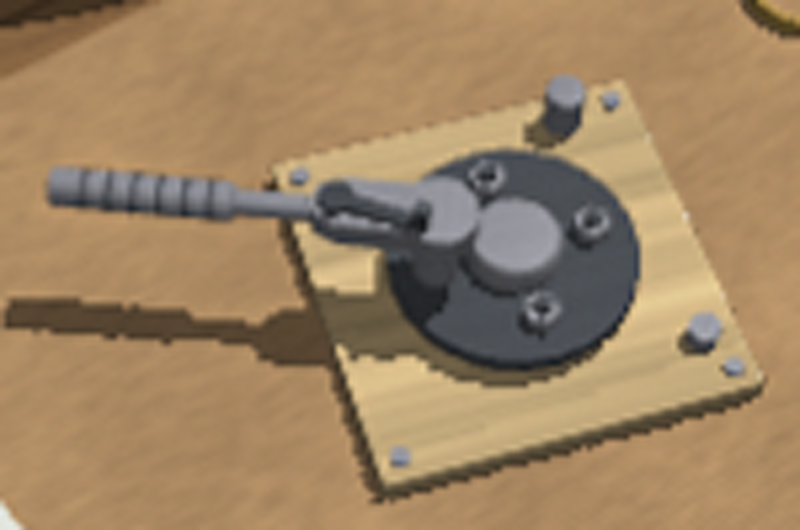

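View pics/b.png

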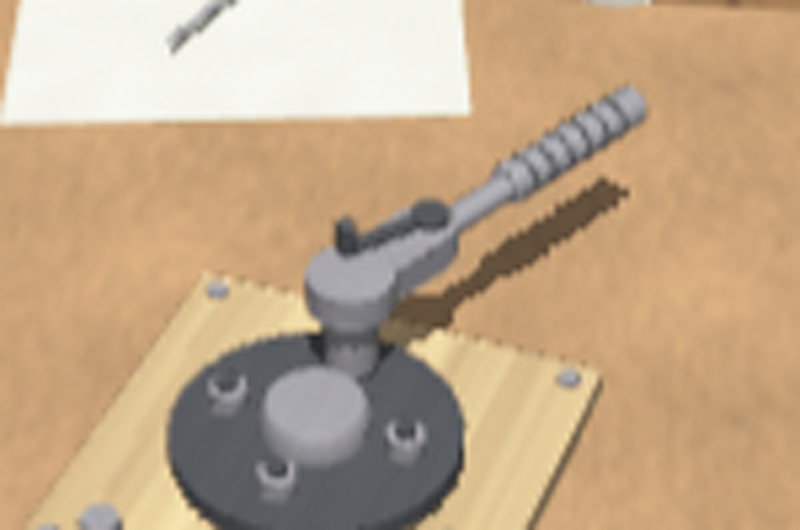

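The zoomed crops show the head, lever pin, tab and handle end clearly, and the tab is on the tightening side. Next I'll cast rays through them from both views.

Run:
```python
from h import *
import pickle
S=pickle.load(open("scene.pkl","rb"));D=pickle.load(open("side.pkl","rb"))
s=lambda x,y:(255+x/5.333,165+y/5.3); d=lambda x,y:(255+x/5.333,150+y/5.3)
def both(n,a,b,z): print(n,ray(S,s(*a),z).round(4)[:2],ray(D,d(*b),z).round(4)[:2])
both("head",(446,209),(352,277),.107)
both("tabtop",(424,205),(346,223),.127)
both("pin",(337,190),(430,210),.114)
both("end",(58,187),(630,105),.096)
both("gripstart",(230,200),(508,180),.096)
both("cap",(517,230),(315,400),.059)
cs=np.array([ray(S,s(*p),.018)[:2] for p in [(275,168),(622,82),(763,380),(380,492)]]);print(cs.round(4),cs.mean(0))
print("sock",ray(S,s(565,92),.052),ray(S,s(705,325),.032))
```

```text
head [0.5449 0.0582] [0.5386 0.0588]
tabtop [0.5466 0.041 ] [0.5434 0.0392]
pin [0.5034 0.0098] [0.5022 0.008 ]
end [ 0.402  -0.1205] [ 0.3974 -0.1225]
gripstart [ 0.465  -0.0401] [ 0.4632 -0.0454]
cap [0.555  0.1053] [0.5539 0.1024]
[[ 0.4121  0.0216]
 [ 0.4762  0.2487]
 [ 0.7028  0.1845]
 [ 0.6406 -0.0491]] [0.55792982 0.10141917]
sock [0.4819767  0.19493141 0.052     ] [0.65889887 0.17228118 0.032     ]
```

```bash
cat >> h.py <<'E'
N=np.array([.5415,.057]); A=np.radians(-128.2)
u=np.array([np.cos(A),np.sin(A)]); v=np.array([-u[1],u[0]])
def loc(x,y): return N+x/1000*u+y/1000*v
def go(xy,z,yaw):
    s=sense(); M=R.from_euler("xyz",s["orientation"]).as_matrix()
    d=M.T@(np.array([*xy,z])-s["eef_pos"]); t=np.degrees(s["orientation"][2]-yaw)
    print("shift cm",(d*100).round(2),"turn",((t+180)%360-180).round(1),"at",s["eef_pos"].round(4),"loc",(1000*np.array([(s["eef_pos"][:2]-N)@u,(s["eef_pos"][:2]-N)@v])).round(1),"F",s["contact_force"].round(1),"t",s["time_s"],"w",s["width"].round(4),"q",s["joint_pos"].round(2))
YP=A+1.5*np.pi
E
python3 -c "
from h import *
go(loc(6,50),.19,YP)
import pickle
for n,uv in (('scene',(437,232)),('side',(236,300))): print(ray(pickle.load(open(n+'.pkl','rb')),uv,0))"
```

```text
Traceback (most recent call last):
  File "h.py", line 16, in go
    print("shift cm",(d*100).round(2),"turn",((t+180)%360-180).round(1),"at",s["eef_pos"].round(4),"loc",(1000*np.array([(s["eef_pos"][:2]-N)@u,(s["eef_pos"][:2]-N)@v])).round(1),"F",s["contact_force"].round(1),"t",s["time_s"],"w",s["width"].round(4),"q",s["joint_pos"].round(2))
                                                                                                                                                                                                                                       ^^^^^^^^^^^^^^^^
AttributeError: 'float' object has no attribute 'round'
```

```bash
sed -i 's/s\["width"\].round(4)/round(float(s["width"]),4)/' h.py
python3 -c "
from h import *
go(loc(6,50),.19,YP)
import pickle
for n,uv in (('scene',(437,232)),('side',(236,300))): print(ray(pickle.load(open(n+'.pkl','rb')),uv,0))"
```

```text
shift cm [-52.1  -32.56   0.19] turn 14.8 at [0.2284 0.5273 0.1915] loc [-175.9 -536.9] F [ 0.4 -0.1  0.2] t 0.15 w 0.0915 q [ 1.14  0.32  1.57 -0.    1.26 -0.02]
[0.75271141 0.31226827 0.        ]
[0.72627383 0.33076489 0.        ]
```

play_rows(commands=[[[-4,-2.5,-3],2,0],[[-8,-5,-5],4,0],[[-12,-7.5,-5],6,0],[[-16,-10,-5],8,0],[[-20,-12.5,-5],10,0],[[-24,-15,-5],12,0],[[-28,-17.5,-5],14,0],[[-32,-20,-5],14.8,0],[[-36,-22.5,-5],14.8,0],[[-40,-25,-5],14.8,0]])

```text
time_s: 1.15
eef_pos: [0.4969, 0.1374, 0.2421]
orientation: [3.141, -0.0, 2.474]
contact_force: [1.0, -0.0, -0.1]
width: 0.0143
finger_force: 0.0
```

```bash
python3 -c "
from h import *
go(loc(6,50),.24,YP)"
```

```text
shift cm [-13.48  -4.15   0.2 ] turn -0.0 at [0.4969 0.1374 0.2421] loc [-35.6 -84.8] F [ 1.  -0.  -0.1] t 1.15 w 0.0143 q [ 0.25  0.2   1.61  0.    1.34 -0.66]
```

play_rows(commands=[[[-3,-1,0],0,0],[[-6,-2,0],0,0],[[-9,-3,0],0,0],[[-12,-4,0],0,0],[[-13.4,-4.1,0],0,0],[[-13.4,-4.1,0],0,0],[[-13.4,-4.1,0],0,0],[[-13.4,-4.1,0],0,0],[[-13.4,-4.1,0],0,0],[[-13.4,-4.1,0],0,0]])

```text
time_s: 2.15
eef_pos: [0.5757, 0.0249, 0.2424]
orientation: [3.141, 0.0, 2.476]
contact_force: [-0.0, -0.2, 0.8]
width: 0.0003
finger_force: 0.0
```

```bash
python3 -c "
from h import *
import pickle
go(loc(6,46),.118,YP)
c=camera('wrist');pickle.dump({k:np.array(c[k]) for k in c},open('w1.pkl','wb'));cv2.imwrite('pics/w1.png',c['frame'][:,:,::-1])
for p in ((0,0,.107),(8,13,.127),(35,0,.113),(150,0,.108)): print(p,proj(c,[*loc(*p[:2]),p[2]]))"
```

```text
shift cm [ 0.08 -0.2  12.44] turn 0.0 at [0.5757 0.0249 0.2424] loc [ 4.  46.7] F [-0.  -0.2  0.8] t 2.15 w 0.0003 q [ 0.02  0.3   1.47  0.    1.37 -0.88]
(0, 0, 0.107) [318.39129921 128.83323469]
(8, 13, 0.127) [309.62155655 145.60695132]
(35, 0, 0.113) [280.32299589 129.44934158]
(150, 0, 0.108) [159.14898797 129.75051054]
```

View pics/w1.png

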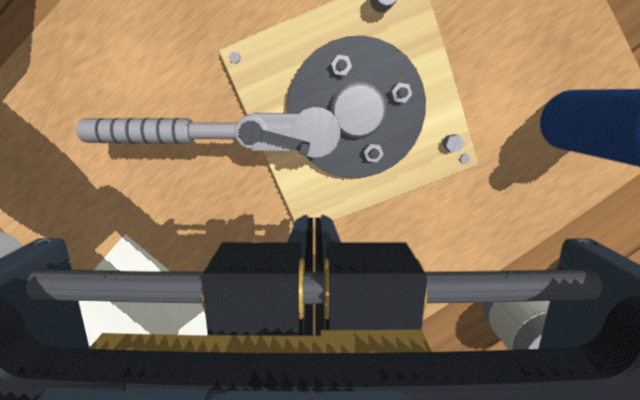

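The wrist view shows the head centre at about (315,131), the tab at about (305,148) and a dark disc at the neck at about (252,132). I'll zoom in on the lever.

```bash
python3 -c "
from h import *
import pickle
c=pickle.load(open('w1.pkl','rb'));cv2.imwrite('pics/w1z.png',cv2.resize(c['frame'][95:175,235:345,::-1],None,fx=7,fy=7,interpolation=cv2.INTER_CUBIC))"
```

```text
(no output)
```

View pics/w1z.png

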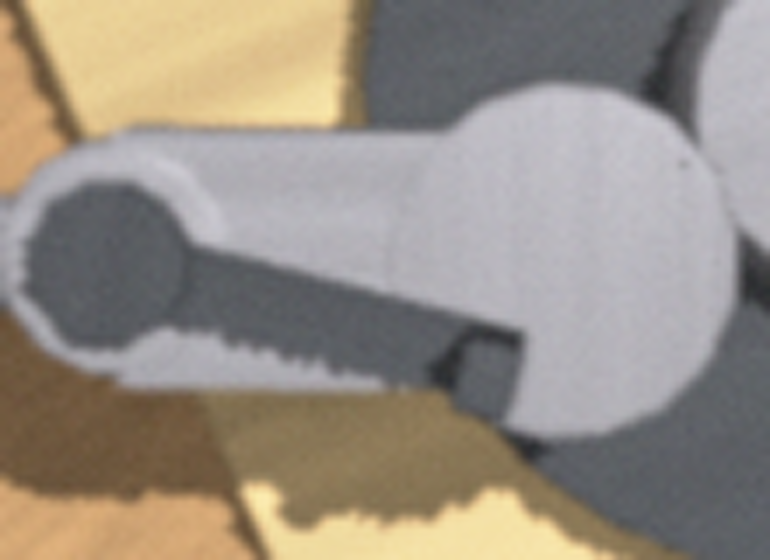

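The tab is about 10 mm along and 13 mm to +y of the axis, which is the tightening side. I'm descending beside it with the fingers shut.

play_rows(commands=[[[0,-0.6,3],0,0],[[0,-0.6,6],0,0],[[0,-0.6,9],0,0],[[0,-0.6,11],0,0],[[0,-0.6,12.5],0,0],[[0,-0.6,12.5],0,0],[[0.2,-0.6,12.5],0,0],[[0.4,-0.6,12.5],0,0],[[0.5,-0.6,12.5],0,0],[[0.5,-0.6,12.5],0,0]])

```text
time_s: 3.2
eef_pos: [0.5688, 0.0227, 0.118]
orientation: [3.141, 0.001, 2.475]
contact_force: [-0.3, -0.3, -0.3]
width: 0.0004
finger_force: 0.0
```

```bash
python3 -c "
from h import *
import pickle
go(loc(10,30),.117,YP)
c=camera('wrist');pickle.dump({k:np.array(c[k]) for k in c},open('w2.pkl','wb'));cv2.imwrite('pics/w2z.png',cv2.resize(c['frame'][30:270,200:440,::-1],None,fx=2.5,fy=2.5,interpolation=cv2.INTER_CUBIC))"
```

```text
shift cm [1.27 0.01 0.1 ] turn -0.0 at [0.5688 0.0227 0.118 ] loc [10.1 42.6] F [-0.3 -0.3 -0.3] t 3.2 w 0.0004 q [ 0.02  0.37  1.69  0.    1.08 -0.88]
```

View pics/w2z.png

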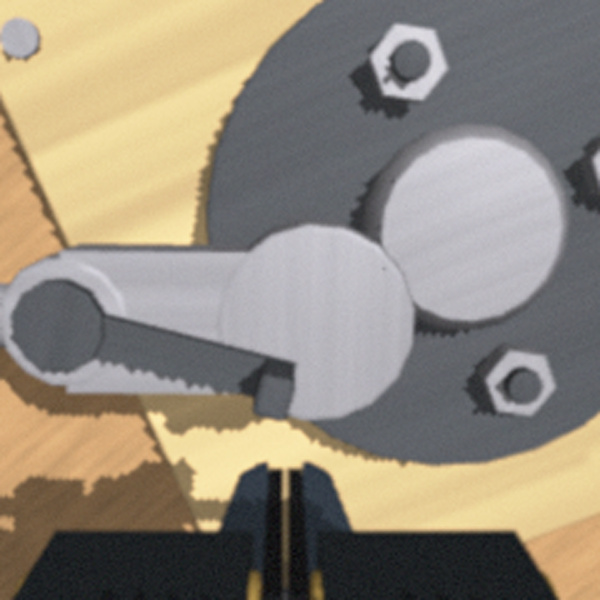

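The fingers, with front edge at about row 465, are in line with the tab at (275,395) and about 11 mm short of it. I'll advance gently.

play_rows(commands=[[[0.3,0,0.1],0,0],[[0.6,0,0.1],0,0],[[0.8,0,0.1],0,0],[[0.9,0,0.1],0,0],[[1.0,0,0.1],0,0],[[1.1,0,0.1],0,0],[[1.2,0,0.1],0,0],[[1.3,0,0.1],0,0],[[1.4,0,0.1],0,0],[[1.5,0,0.1],0,0]])

```text
time_s: 4.25
eef_pos: [0.5567, 0.0318, 0.1161]
orientation: [3.141, -0.0, 2.474]
contact_force: [-0.2, 0.2, 0.0]
width: 0.0003
finger_force: 0.0
```

```bash
python3 -c "
from h import *
go(loc(10,30),.117,YP)"
```

```text
shift cm [-0.25  0.04 -0.09] turn -0.0 at [0.5567 0.0318 0.1161] loc [10.4 27.5] F [-0.2  0.2  0. ] t 4.25 w 0.0003 q [ 0.04  0.35  1.72  0.    1.07 -0.87]
```

play_rows(commands=[[[0.1,0,0],0,0],[[0.2,0,0],0,0],[[0.25,0,0],0,0],[[0.3,0,0],0,0],[[0.35,0,0],0,0],[[0.4,0,0],0,0],[[0.45,0,0],0,0],[[0.5,0,0],0,0],[[0.5,0,0],0,0],[[0.5,0,0],0,0]])

```text
time_s: 5.25
eef_pos: [0.5528, 0.0349, 0.1162]
orientation: [3.141, -0.0, 2.475]
contact_force: [0.3, 0.4, 0.5]
width: 0.0005
finger_force: 0.0
```

```bash
python3 -c "
from h import *
import pickle
go(loc(10,30),.117,YP)
c=camera('wrist');pickle.dump({k:np.array(c[k]) for k in c},open('w3.pkl','wb'));cv2.imwrite('pics/w3z.png',cv2.resize(c['frame'][30:270,200:440,::-1],None,fx=2.5,fy=2.5,interpolation=cv2.INTER_CUBIC))"
```

```text
shift cm [-0.75  0.04 -0.08] turn -0.0 at [0.5528 0.0349 0.1162] loc [10.4 22.5] F [0.3 0.4 0.5] t 5.25 w 0.0005 q [ 0.04  0.35  1.73  0.    1.07 -0.86]
```

View pics/w3z.png

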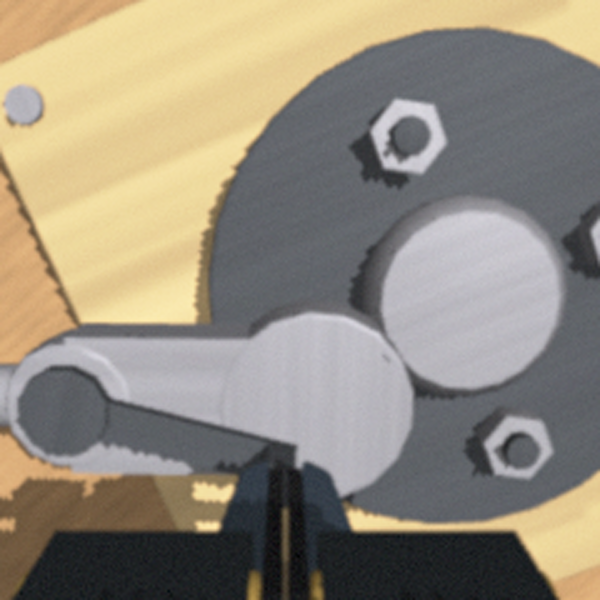

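Run:
```python
from h import *
import pickle
for n,pts in (("w2",dict(tabtop=(275,392,.127),tabfront=(275,415,.127),head=(316,322,.107),tipblue=(285,465,.117),pin=(58,325,.113))),("w3",dict(head=(316,403,.107),tipblue=(285,465,.117),barend=(295,445,.111),pin=(62,412,.113)))):
    c=pickle.load(open(n+".pkl","rb"))
    for k,(x,y,z) in pts.items():
        p=ray(c,(200+x/2.5,30+y/2.5),z)[:2]-N; print(n,k,(1000*p@u).round(1),(1000*p@v).round(1))
c=pickle.load(open("w3.pkl","rb")); p=proj(c,sense()["eef_pos"]);print("tcp px in crop",(p-[200,30])*2.5)
f=c["frame"][200:240,295:335,::-1]; cv2.imwrite("pics/w3zz.png",cv2.resize(f,None,fx=14,fy=14,interpolation=cv2.INTER_CUBIC))
```

```text
w2 tabtop 12.5 14.7
w2 tabfront 12.5 19.9
w2 head 2.9 2.7
w2 tipblue 10.3 35.1
w2 pin 62.7 2.2
w3 head 3.1 2.0
w3 tipblue 10.6 14.3
w3 barend 8.2 11.4
w3 pin 63.0 2.5
tcp px in crop [285.77855671 496.66128734]
```

View pics/w3zz.png

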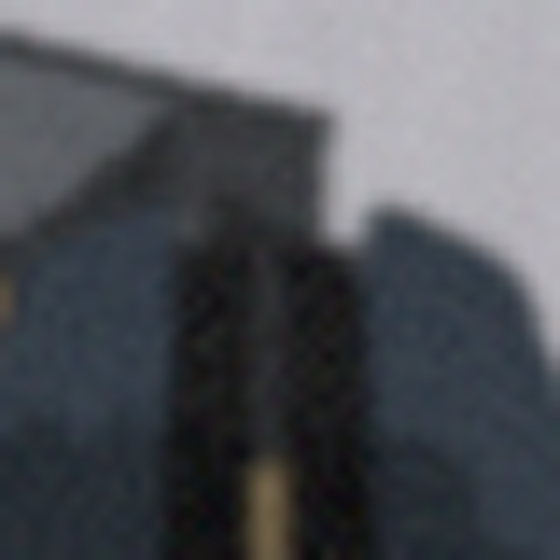

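The fingertips at about zz (280,230) seem to overlap the tab with no force reading. That doesn't fit, so I'll triangulate the heights.

Run:
```python
from h import *
import pickle
C={n:pickle.load(open(n+".pkl","rb")) for n in ("w1","w2","w3","scene","side")}
def tri(*obs):
    A=[];b=[]
    for n,p in obs:
        c=C[n]; q=cv2.undistortPoints(np.array([[p]],float),c["mtx"],c["D"])[0,0]; T=np.linalg.inv(c["world_to_cam"])
        d=T[:3,:3]@[*q,1]; d/=np.linalg.norm(d); P=np.eye(3)-np.outer(d,d); A.append(P); b.append(P@T[:3,3])
    A=np.vstack(A);b=np.hstack(b); X,r,_,_=np.linalg.lstsq(A,b,rcond=None); e=X[:2]-N
    return (1000*np.array([e@u,e@v,X[2]])).round(1), (1e3*np.sqrt(r)).round(1)
w1=lambda x,y:("w1",(235+x/7,95+y/7)); w2=lambda x,y:("w2",(200+x/2.5,30+y/2.5)); s=lambda x,y:("scene",(255+x/5.333,165+y/5.3)); d=lambda x,y:("side",(255+x/5.333,150+y/5.3))
print("tab w",tri(w1(487,378),w2(275,393)))
print("tab all",tri(w1(487,378),w2(275,393),s(424,205),d(346,223)),tri(s(424,205),d(346,223)),tri(w1(487,378),d(346,223)))
print("head",tri(w1(565,261),w2(316,322)),tri(w1(565,261),d(352,277),s(446,209)))
print("pin",tri(w1(105,263),w2(58,325)),tri(w1(105,263),d(430,210),s(337,190)))
T=np.linalg.inv(C["w3"]["world_to_cam"]); print(T[:3,3],T[:3,2],C["w3"]["mtx"])
for z in (.111,.127): print(z,(proj(C["w2"],[*loc(12,15),z])-[200,30])*2.5,(proj(C["w3"],[*loc(12,15),z])-[200,30])*2.5)
print(sense()["contact_force"],sense()["moment"])
```

```text
tab w (array([ 12.7,  17.3, 117.7]), array([0.1]))
tab all (array([ 11.9,  14.4, 127.2]), array([3.7])) (array([ 10.9,  12.8, 127. ]), array([2.4])) (array([ 13.5,  15.2, 125.3]), array([2.]))
head (array([  2.5,   3.9, 100. ]), array([0.1])) (array([  0.6,   0.9, 105. ]), array([5.6]))
pin (array([ 64. ,   3.2, 107.8]), array([0.1])) (array([ 61.9,   0.6, 114.9]), array([3.1]))
[0.49357658 0.0812553  0.30938135] [ 0.21144132 -0.16722762 -0.96297845] [[347.94212361   0.         313.71182472]
 [  0.         347.94212361 194.36099836]
 [  0.           0.           1.        ]]
0.111 [277.59946147 376.32440559] [278.99323456 459.43339366]
0.127 [277.10571152 393.32505418] [278.55325088 482.6236882 ]
[ 0.56582892 -0.77015362  0.67075488] [ 0.01782262 -0.02909264 -0.0383259 ]
```

Run:
```python
from h import *
import pickle
a,b=[cv2.cvtColor(pickle.load(open(n+".pkl","rb"))["frame"],cv2.COLOR_RGB2GRAY) for n in ("w2","w3")]
np.set_printoptions(linewidth=200)
print("cols",np.arange(300,330))
for r in range(206,240,2): print(r,a[r,300:330:1]); print("   ",b[r,300:330])
```

```text
cols [300 301 302 303 304 305 306 307 308 309 310 311 312 313 314 315 316 317 318 319 320 321 322 323 324 325 326 327 328 329]
206 [227 225 227 228 227 227 227 226 227 228 228 227 228 229 227 228 228 229 229 228 230 230 230 221 175 174 202 171 131 128]
    [ 94  95  91  87  80  73  69  69  80  88  95 109 135 146 159 166 172 174 175 182 181 182 182 182 184 184 184 181 181 182]
208 [226 226 228 227 226 227 228 227 227 228 228 228 227 229 228 230 229 229 228 230 230 229 230 229 226 229 229 221 189 168]
    [ 94  95  97  96  93  80  66  57  62  58  57  62  59  57  59  65  77  84 116 163 180 179 180 182 182 183 181 183 184 181]
210 [228 227 226 228 229 228 229 228 228 230 229 229 230 229 229 229 230 230 228 228 229 228 228 226 227 226 225 226 225 225]
    [ 94  93  91  86  67  49  46  54  58  61  60  60  59  59  61  62  58  76 123 166 181 179 183 183 185 183 184 180 181 178]
212 [228 228 228 230 227 229 230 230 229 229 230 229 228 229 228 229 227 228 227 227 225 226 225 225 225 223 222 222 222 220]
    [ 89  71  57  53  42  42  47  52  60  60  57  58  59  63  56  64  59  82 134 169 182 18
[... 2130 characters left out ...]
 31 45 42 46 49 46 49 55 60]
    [44 44 48 42 46 44 35 25 21 18 22 17 19 44 51 37 23 21 25 18 24 24 40 41 43 41 48 56 56 58]
234 [46 47 42 42 44 42 32 22 14 18 20 17 42 76 82 57 25 20 25 14 30 23 39 46 44 42 47 46 49 54]
    [41 46 46 48 38 48 35 22 20 19 17 21 43 86 92 58 30 21 19 20 16 35 38 39 44 46 48 45 50 57]
236 [43 42 41 45 47 38 27 20 21 19 19 18 39 79 82 53 24 20 17 21 22 23 38 36 38 46 47 43 51 60]
    [45 43 48 42 43 42 33 20 16 19 12 22 39 86 89 63 30 19 21 14 15 29 36 40 42 44 42 46 45 56]
238 [38 39 47 44 42 38 28 19 18 20 11 19 43 79 83 55 29 16 21 22 18 25 36 46 45 43 41 43 41 44]
    [43 45 44 41 41 45 32 24 19 20 19 24 47 84 94 57 29 22 18 19 17 23 37 42 42 41 44 47 43 47]
```

Run:
```python
from h import *
import pickle
s=sense(); o=[]
for n in ("scene","side"):
    c=camera(n); pickle.dump({k:np.array(c[k]) for k in c},open(n+"2.pkl","wb"))
    p=proj(c,s["eef_pos"]); x,y=int(p[0])-40,int(p[1])-50; print(n,p,x,y)
    f=cv2.resize(c["frame"][y:y+75,x:x+50,::-1],(400,600),interpolation=cv2.INTER_CUBIC) if 0 else cv2.resize(c["frame"][y:y+120,x:x+80,::-1],(400,600),interpolation=cv2.INTER_CUBIC)
    cv2.circle(f,(int((p[0]-x)*5),int((p[1]-y)*5)),4,(0,0,255),1); o.append(f)
cv2.imwrite("pics/m.png",np.hstack(o))
```

```text
scene [333.88993064 207.99290738] 293 157
side [316.74743717 193.98796224] 276 143
```

View pics/m.png

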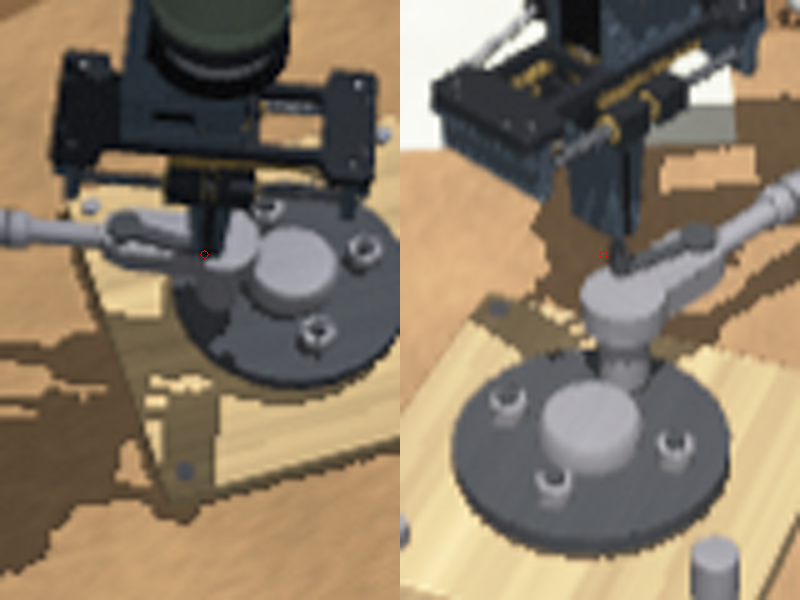

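Run:
```python
from h import *
import pickle
c=pickle.load(open("w3.pkl","rb"));d=pickle.load(open("side2.pkl","rb"));e=sense()["eef_pos"]
print(e)
for z in np.arange(.112,.15,.004):
    p=ray(c,(314,217.5),z); q=ray(d,(276+215/5,143+237/5),z)
    f=lambda p:(1000*np.array([(p[:2]-N)@u,(p[:2]-N)@v])).round(1)
    print(round(z,3),f(p),f(q))
```

```text
[0.55281764 0.03483956 0.11614736]
0.112 [10.6 17. ] [30. 33.]
0.116 [10.6 15.6] [26.4 29.4]
0.12 [10.6 14.2] [22.8 25.8]
0.124 [10.6 12.8] [19.2 22.2]
0.128 [10.6 11.4] [15.6 18.6]
0.132 [10.6 10. ] [12. 15.]
0.136 [10.6  8.5] [ 8.4 11.4]
0.14 [10.6  7.1] [4.8 7.8]
0.144 [10.6  5.7] [1.2 4.2]
0.148 [10.6  4.3] [-2.4  0.6]
```

Both views agree that the real fingertips end about 22 mm above the reported TCP, at about z 0.138, so they passed over the tab. I'll back off, go 21 mm lower and push again.

play_rows(commands=[[[-0.8,0,0],0,0],[[-1.6,0,0],0,0],[[-2.4,0,0],0,0],[[-2.4,0,0.5],0,0],[[-2.4,0,1.2],0,0],[[-2.4,0,1.8],0,0],[[-2.4,0,2.1],0,0],[[-2.2,0,2.1],0,0],[[-2.0,0,2.1],0,0],[[-1.9,0,2.1],0,0]])

```text
time_s: 6.4
eef_pos: [0.5676, 0.0234, 0.0954]
orientation: [3.141, 0.0, 2.475]
contact_force: [-0.3, -0.1, 0.7]
width: 0.0004
finger_force: 0.0
```

play_rows(commands=[[[0.05,0,0],0,0],[[0.1,0,0],0,0],[[0.15,0,0],0,0],[[0.2,0,0],0,0],[[0.25,0,0],0,0],[[0.3,0,0],0,0],[[0.35,0,0],0,0],[[0.4,0,0],0,0],[[0.45,0,0],0,0],[[0.5,0,0],0,0]])

```text
time_s: 7.4
eef_pos: [0.5642, 0.0259, 0.0952]
orientation: [3.141, 0.001, 2.475]
contact_force: [1.6, -2.0, -0.8]
width: 0.0007
finger_force: 1.0
```

```bash
python3 -c "
from h import *
go(loc(10,30),.095,YP)"
```

```text
shift cm [0.71 0.04 0.02] turn -0.0 at [0.5642 0.0259 0.0952] loc [10.4 37.1] F [ 1.6 -2.  -0.8] t 7.4 w 0.0007 q [ 0.03  0.38  1.73 -0.    1.03 -0.88]
```

Contact came where predicted, at about 37 mm. I'll keep pushing slowly.

play_rows(commands=[[[0.03,0,0],0,0],[[0.06,0,0],0,0],[[0.09,0,0],0,0],[[0.12,0,0],0,0],[[0.15,0,0],0,0],[[0.18,0,0],0,0],[[0.21,0,0],0,0],[[0.24,0,0],0,0],[[0.27,0,0],0,0],[[0.3,0,0],0,0]])

```text
time_s: 8.4
eef_pos: [0.5637, 0.0268, 0.0956]
orientation: [3.14, 0.005, 2.475]
contact_force: [6.2, -6.2, -2.8]
width: 0.0003
finger_force: 4.3
```

play_rows(commands=[[[0.05,0,0],0,0],[[0.1,0,0],0,0],[[0.15,0,0],0,0],[[0.2,0,0],0,0],[[0.25,0,0],0,0],[[0.3,0,0],0,0],[[0.35,0,0],0,0],[[0.4,0,0],0,0],[[0.45,0,0],0,0],[[0.5,0,0],0,0]])

```text
time_s: 9.4
eef_pos: [0.5611, 0.0303, 0.0958]
orientation: [3.138, 0.007, 2.475]
contact_force: [7.9, -3.9, -4.0]
width: 0.0003
finger_force: 4.3
```

```bash
python3 -c "
from h import *
go(loc(10,30),.095,YP)"
```

```text
shift cm [ 0.19 -0.12  0.07] turn -0.0 at [0.5611 0.0303 0.0958] loc [ 8.8 31.9] F [ 7.9 -3.9 -4. ] t 9.4 w 0.0003 q [ 0.03  0.37  1.74 -0.    1.02 -0.87]
```

play_rows(commands=[[[0.06,0,0],0,0],[[0.12,0,0],0,0],[[0.18,0,0],0,0],[[0.24,0,0],0,0],[[0.3,0,0],0,0],[[0.36,0,0],0,0],[[0.42,0,0],0,0],[[0.48,0,0],0,0],[[0.54,0,0],0,0],[[0.6,0,0],0,0]])

```text
time_s: 10.4
eef_pos: [0.553, 0.0353, 0.0954]
orientation: [3.141, -0.0, 2.474]
contact_force: [1.9, -0.4, 0.1]
width: 0.0007
finger_force: 0.9
```

```bash
python3 -c "
from h import *
go(loc(10,30),.095,YP)
s=sense();F=s['contact_force'][:2];print(F@u,F@v)"
```

```text
shift cm [-0.75 -0.    0.04] turn -0.0 at [0.553  0.0353 0.0954] loc [ 9.9 22.5] F [ 1.9 -0.4  0.1] t 10.4 w 0.0007 q [ 0.04  0.37  1.76  0.    1.02 -0.86]
-0.8633118242352357 1.7220483660094004
```

```bash
cat > lev.py <<'E'
from h import *
import sys,pickle
c=camera("wrist"); g=cv2.cvtColor(c["frame"],cv2.COLOR_RGB2GRAY); pickle.dump({k:np.array(c[k]) for k in c},open("wl.pkl","wb"))
# rectify to local map at z=.111: x 70..-30, y -30..30, 1 mm per char
W={}
for y in range(-26,30,2):
    L=""
    for x in range(76,-26,-1):
        px=proj(c,[*loc(x,y),float(sys.argv[1]) if len(sys.argv)>1 else .111]); a,b=int(round(px[0])),int(round(px[1]))
        t=g[b,a] if 0<=b<400 and 0<=a<640 else 0
        L+="#@*+-. "[min(6,int(t)//32)]
    print("%4d"%y,L)
E
python3 lev.py
```

```text
-26 ................+-                            --+*++++++++++++++++++++++++++++++*@@@***-......  ..   .
 -24 .................--                           -++*++++++++++++++++++++++++++++++*@@@***-... .. .......
 -22 .................++-                           -+++++++++++++++****++++++++++++++**@***-..............
 -20 ...................-                          -++**++++++++*****++-..           -+++++*+..............
 -18 ..................-++++++++++++++++++++++++++++++++++++++****-.   ...      ....    .+++*..............
 -16 ............-++++++++++++++++++++++++++++++++++++++++++++**-..  . ....    . ... .      .+.............
 -14 .........-++++-................................................... .. ..    ..   .   ..  --...........
 -12 ......-+-.........   ............................................. ....    ...   .  . ...  -..........
 -10 ....-.................   ...............................................  ........ ...................
  -8 ----......-+***++-...... .....................................................................*-......
  -6 .-....-**+*+*+*+
[... 1222 characters left out ...]
+++**@@@@@@@@@#@*##@@@*@@@@*.............+++++++++*+
  18 ++++++**+*++*+++*+++*********+**+...-++**+++*+**++*+**@@@@@@@@###@*###@@@@@@@@+..........-++++++++++++
  20 *****+++***+++*+++****+**+*++++++**++++++++++++++++++@@@@@@@@@###@*###@@@@@@@@@+......-++++++++++++++*
  22 ++-+++***++++*++****++++++**+****+++++++++++++++++++@@@@@@@@@@###@*###@@@@@@@@@*...-+***++++++++++++++
  24 ......+++++++*************@@@@@@@@@@**************-+@@@@@@@@@@###@*###@@@@@@@@@@**@@@@@***************
  26 +++*++++**+***@@@#@@#####@#@##@@######@@@##@#@##@##@##@@#@@@@@###@*####@@@@@@@#@@##@###@@#@###@#@#@#@#
  28 **+++***+****@@#@@#@@#@@@#@@#@@@@@@@@##@#####@@##@###@@@##@@@@###@*####@@#@@#@@#@@@#@@#@@##@#@#@##@@@#
```

The lever now lies at mid-travel with its bar along the wrench axis. I'll continue the push.

play_rows(commands=[[[0.06,0,0],0,0],[[0.12,0,0],0,0],[[0.18,0,0],0,0],[[0.24,0,0],0,0],[[0.3,0,0],0,0],[[0.36,0,0],0,0],[[0.42,0,0],0,0],[[0.48,0,0],0,0],[[0.54,0,0],0,0],[[0.6,0,0],0,0]])

```text
time_s: 11.45
eef_pos: [0.5481, 0.0386, 0.0952]
orientation: [3.141, -0.0, 2.474]
contact_force: [0.5, 0.1, -0.1]
width: 0.0002
finger_force: 0.0
```

```bash
python3 -c "
from h import *
go(loc(10,30),.095,YP)
s=sense();F=s['contact_force'][:2];print(F@u,F@v)"; python3 lev.py | sed -n 6,18p
```

```text
shift cm [-1.35  0.04  0.02] turn -0.0 at [0.5481 0.0386 0.0952] loc [10.4 16.5] F [ 0.5  0.1 -0.1] t 11.45 w 0.0002 q [ 0.05  0.36  1.77  0.    1.01 -0.85]
-0.3835993432226454 0.37613338646111166
 -16 ...........++++++++++++++++++++++++++++++++++++++++++++++*+. .....-..   .  .... .  ..  .++............
 -14 .........+++++.............................................++*@@@@*.....   ....  ......  --...........
 -12 .... .+-..........   ............................-++******+@@@@@@@@-.... . .....    ...... --.........
 -10 --.-..................   ...............-+*******++*+*+**@*@@@******.........................++.......
  -8 ---.......+******+......  ......--+*****+*+++++*+++*++*@@@@*+++++++@-...  ...................-**+-....
  -6 ......+*****+++++**@*-..-+******+***++++++**+++++++++**@@@@*+++++++*+.........................+*@@***+
  -4 ....-++++*******++++****+*++*+++++*+++++++***+*+++++++**@@@@*++++++*+..........................+*@*@**
  -2 ...-*++++*+*+*+++++++***+++*+****+**++*+*+++*+++++++++++*****++++++++...........................++++++
   0 ..+*++*++++*****++++++**+***+*++++++++++++++++-..-....-+*+..+***++--............................++++++
   2 ..++*+++++++*+**++++++**++++++++++++++---..............+++-..-...--.+--.........................++++++
   4 ..+**++++++++*****++++**+++++-.......................-+****@@@@@@*@@@@@*@*+....................-++++++
   6 ..++*+++++++*****++*++*+...........................+*+**@@*@@@###*@##@@@@@@+-..................-++++++
   8 ...+*+*+++++**+***++++-.........................-*+*++*@@@@@*@###*@##@@*@@@@*..................-++++++
```

The lever clicked over: the tab jumped clear of the fingers on the loosening side and the force went to zero. I'm lifting away and going to the far side of the handle.

play_rows(commands=[[[-0.5,0,-1.5],0,0],[[-0.5,0,-3.5],0,0],[[0,0,-5.5],0,0],[[1,-2,-6.5],0,0],[[2,-5,-6.5],0,0],[[3,-8,-6.5],0,0],[[4.5,-11,-6.5],0,0],[[6,-13,-6.5],0,0],[[6.7,-14.3,-6.5],0,0],[[6.7,-14.3,-6.5],0,0]])

```text
time_s: 12.5
eef_pos: [0.4058, -0.0327, 0.1604]
orientation: [3.141, 0.0, 2.473]
contact_force: [0.7, 0.1, 0.1]
width: 0.0006
finger_force: 0.0
```

```bash
python3 lev.py | sed -n 3,19p;  python3 -c "
from h import *
go(loc(153,-50),.056,YP)
import pickle
c=pickle.load(open('scene.pkl','rb'));print('mug',ray(c,(186,265),0),ray(c,(183,241),.09))"
```

```text
-22 +**+***+++++++++*++++++++++++++++++++++++*+*++*****************+++---.------++-.....................--
 -20 **********++*+++++++*+++++*+++++++++++++++++*+++************+--................---................-++*
 -18 ****+*+****+++**++++*+++++++*+*++++*++++++++++++++*******+.. .....................--............--+***
 -16 *******+++**------------+++++++++++++++++++++++++++++++-.....--++-...........................--++**+**
 -14 *****+--...........................................-..--++*@@@@@@*+-....................-++++*********
 -12 *++........................................--++**@@@@@******@@@@@@@@*+...................-+*******+***
 -10 +-..............................---+--++***@@@@@************@@@@@@@@@@@*-.................-+*++++*****
  -8 +.....--********+-........--++***@@@@******************@@@@@@@@@@@@@@@@@@+-................----++++++*
  -6 @*--+*@@@**********+--++**@@@@*************************@@@@@@@@@@#@@@@*****+-.........................
  -4 #@@*@@************+*************************+********+**@@@@@@@@@@@@@****+*++.........................
  -2 #@@@******+*****
[... 297 characters left out ...]
*+*+*
   4 ##@##@@@**********************@***++++++++++++++++++++--------------++*******++++++++++++++++*@@@*****
   6 @@@@@@@@@@*@@@@@@@@@@@@@@@@@@@@@@@@@@@@@@@@@@@@@@@@@@@@*@@@@@@@@@@@@@@@@@@@@@@@@@@@@@@@@@@@@@@@@@@@@@@
   8 @@@@@@@@@*********************************************************************************************
  10 @@@@@@@@@@********************************************************************************************
shift cm [1.000e-02 1.000e-02 1.045e+01] turn -0.1 at [ 0.4074 -0.0324  0.1605] loc [153.2 -50. ] F [0.7 0.8 0.3] t 12.55 w 0.0003 q [-0.11  0.08  1.96  0.    1.1  -1.01]
mug [ 4.17859983e-01 -4.25893035e-01  2.22044605e-16] [ 0.39284984 -0.39938179  0.09      ]
```

play_rows(commands=[[[0,0,3],0,0],[[0,0,6],0,0],[[0,0,8.5],0,0],[[0,0,10],0,0],[[0,0,10.4],0,0],[[-0.5,0,10.4],0,0],[[-1,0,10.4],0,0],[[-1.5,0,10.4],0,0],[[-1.8,0,10.4],0,0],[[-2,0,10.4],0,0]])

```text
time_s: 13.55
eef_pos: [0.4234, -0.045, 0.0566]
orientation: [3.141, 0.001, 2.474]
contact_force: [-0.1, 0.4, -0.0]
width: 0.0005
finger_force: 0.0
```

play_rows(commands=[[[-0.1,0,0],0,0],[[-0.2,0,0],0,0],[[-0.3,0,0],0,0],[[-0.4,0,0],0,0],[[-0.5,0,0],0,0],[[-0.6,0,0],0,0],[[-0.7,0,0],0,0],[[-0.8,0,0],0,0],[[-0.9,0,0],0,0],[[-1,0,0],0,0]])

```text
time_s: 14.55
eef_pos: [0.4305, -0.0509, 0.056]
orientation: [-3.142, -0.0, 2.475]
contact_force: [-2.5, 0.1, 0.1]
width: 0.0004
finger_force: 0.8
```

```bash
python3 -c "
from h import *
go(loc(153,-50),.056,YP)"
```

```text
shift cm [2.95 0.04 0.01] turn -0.0 at [ 0.4305 -0.0509  0.056 ] loc [153.4 -20.5] F [-2.5  0.1  0.1] t 14.55 w 0.0004 q [-0.14  0.25  2.07  0.    0.83 -1.05]
```

The fingers are on the handle with about 2.5 N of idle drag. I'll swing in arcs of 10 degrees about the nut axis.

play_rows(commands=[[[-0.26,-0.04,0],-1,0],[[-0.53,-0.07,0],-2,0],[[-0.79,-0.1,0],-3,0],[[-1.06,-0.12,0],-4,0],[[-1.32,-0.14,0],-5,0],[[-1.59,-0.16,0],-6,0],[[-1.85,-0.17,0],-7,0],[[-2.12,-0.17,0],-8,0],[[-2.39,-0.17,0],-9,0],[[-2.65,-0.17,0],-10,0]])

```text
time_s: 15.55
eef_pos: [0.4494, -0.0682, 0.056]
orientation: [-3.141, -0.003, 2.65]
contact_force: [-5.5, 3.3, 1.0]
width: 0.0004
finger_force: 3.1
```

```bash
cat > ang.py <<'E'
from h import *
s=sense(); P=loc(2.7,2.7); r=s["eef_pos"][:2]-P; th=np.arctan2(r[1],r[0]); 
print("tcp ang",np.degrees(th).round(2),"r",np.linalg.norm(r).round(4),"swing since contact deg",(np.degrees(th-A)+np.degrees(np.arctan2(28,150))).round(1),"yaw",np.degrees(s["orientation"][2]).round(1))
t=np.array([-r[1],r[0]])/np.linalg.norm(r); F=s["contact_force"][:2]; print("Ft",(F@t).round(1),"Fr",(F@r/np.linalg.norm(r)).round(1),s["time_s"],s["joint_pos"].round(2))
E
python3 ang.py
```

```text
tcp ang -127.32 r 0.1527 swing since contact deg 11.5 yaw 151.9
Ft -6.3 Fr 0.7 15.55 [-0.18  0.28  2.02  0.    0.84 -1.26]
```

play_rows(commands=[[[-0.26,-0.04,0],-1,0],[[-0.53,-0.07,0],-2,0],[[-0.79,-0.1,0],-3,0],[[-1.06,-0.12,0],-4,0],[[-1.32,-0.14,0],-5,0],[[-1.59,-0.16,0],-6,0],[[-1.85,-0.17,0],-7,0],[[-2.12,-0.17,0],-8,0],[[-2.39,-0.17,0],-9,0],[[-2.65,-0.17,0],-10,0]])

```text
time_s: 16.55
eef_pos: [0.469, -0.0814, 0.0559]
orientation: [-3.142, -0.009, 2.825]
contact_force: [-10.9, 3.8, 7.5]
width: 0.0005
finger_force: 5.9
```

```bash
python3 ang.py
```

```text
tcp ang -118.47 r 0.1531 swing since contact deg 20.3 yaw 161.9
Ft -11.4 Fr 1.8 16.55 [-0.2   0.31  1.97  0.    0.87 -1.45]
```

play_rows(commands=[[[-0.26,-0.04,0],-1,0],[[-0.53,-0.07,0],-2,0],[[-0.79,-0.1,0],-3,0],[[-1.06,-0.12,0],-4,0],[[-1.32,-0.14,0],-5,0],[[-1.59,-0.16,0],-6,0],[[-1.85,-0.17,0],-7,0],[[-2.12,-0.17,0],-8,0],[[-2.39,-0.17,0],-9,0],[[-2.65,-0.17,0],-10,0]])

```text
time_s: 17.55
eef_pos: [0.4934, -0.0919, 0.0559]
orientation: [3.141, -0.009, 3.0]
contact_force: [-11.1, 2.1, 7.5]
width: 0.0003
finger_force: 5.9
```

```bash
python3 ang.py
```

```text
tcp ang -108.49 r 0.153 swing since contact deg 30.3 yaw 171.9
Ft -11.2 Fr 1.5 17.55 [-0.21  0.34  1.92 -0.    0.89 -1.64]
```

Steady 11 N, so the nut is being taken along. Continuing.

play_rows(commands=[[[-0.26,-0.04,0],-1,0],[[-0.53,-0.07,0],-2,0],[[-0.79,-0.1,0],-3,0],[[-1.06,-0.12,0],-4,0],[[-1.32,-0.14,0],-5,0],[[-1.59,-0.16,0],-6,0],[[-1.85,-0.17,0],-7,0],[[-2.12,-0.17,0],-8,0],[[-2.39,-0.17,0],-9,0],[[-2.65,-0.17,0],-10,0]])

```text
time_s: 18.55
eef_pos: [0.5194, -0.098, 0.0559]
orientation: [3.141, -0.008, -3.108]
contact_force: [-11.6, -1.0, 6.7]
width: 0.0007
finger_force: 5.9
```

play_rows(commands=[[[-0.26,-0.04,0],-1,0],[[-0.53,-0.07,0],-2,0],[[-0.79,-0.1,0],-3,0],[[-1.06,-0.12,0],-4,0],[[-1.32,-0.14,0],-5,0],[[-1.59,-0.16,0],-6,0],[[-1.85,-0.17,0],-7,0],[[-2.12,-0.17,0],-8,0],[[-2.39,-0.17,0],-9,0],[[-2.65,-0.17,0],-10,0]])

```text
time_s: 19.55
eef_pos: [0.5462, -0.0995, 0.056]
orientation: [3.141, -0.008, -2.934]
contact_force: [-11.8, -2.1, 6.5]
width: 0.0005
finger_force: 5.9
```

```bash
python3 ang.py
```

```text
tcp ang -88.42 r 0.1528 swing since contact deg 50.3 yaw -168.1
Ft -11.9 Fr 1.7 19.55 [-0.2   0.41  1.8  -0.    0.94 -1.98]
```

play_rows(commands=[[[-0.26,-0.04,0],-1,0],[[-0.53,-0.07,0],-2,0],[[-0.79,-0.1,0],-3,0],[[-1.06,-0.12,0],-4,0],[[-1.32,-0.14,0],-5,0],[[-1.59,-0.16,0],-6,0],[[-1.85,-0.17,0],-7,0],[[-1.85,-0.17,0],-7,0],[[-1.85,-0.17,0],-7,0],[[-1.85,-0.17,0],-7,0]])

```text
time_s: 20.55
eef_pos: [0.5653, -0.0977, 0.056]
orientation: [3.141, -0.007, -2.812]
contact_force: [-10.3, -1.4, 4.4]
width: 0.0004
finger_force: 5.1
```

play_rows(commands=[[[0.3,0,0],0,0],[[0.6,0,0],0,0],[[1.2,0,0],0,0],[[2,0,0],0,0],[[3,0,0],0,0],[[4,0,0],0,0],[[4,0,-3],0,0],[[4,0,-7],0,0],[[4,0,-11],0,0],[[4,0,-14],0,0]])

```text
time_s: 21.55
eef_pos: [0.5309, -0.1101, 0.1989]
orientation: [-3.14, 0.003, -2.814]
contact_force: [0.5, -0.1, 0.3]
width: 0.0004
finger_force: 0.0
```

Run:
```python
from h import *
s=sense(); print(s["eef_pos"].round(3),s["contact_force"].round(1))
P=loc(2.7,2.7)
# wrench handle direction now: grey-ish map around nut axis from scene cam, angular scan at r=170..200, z=.1
for n in ("scene","side"):
    c=camera(n); g=c["frame"].astype(int)
    best=[]
    for a in range(-140,-40,3):
        v_=[]
        for r in np.arange(.13,.215,.005):
            q=proj(c,[P[0]+r*np.cos(np.radians(a)),P[1]+r*np.sin(np.radians(a)),.1]); x,y=int(round(q[0])),int(round(q[1])); p=g[y,x]; v_.append(p.max()-p.min()<25 and p.max()>60)
        best.append((a,round(float(np.mean(v_)),2)))
    print(n,[b for b in best if b[1]>.3])
```

```text
[ 0.531 -0.11   0.199] [ 0.5 -0.1  0.3]
scene [(-74, 1.0), (-71, 1.0), (-68, 0.35)]
side [(-104, 0.53), (-101, 0.65), (-98, 0.71), (-95, 0.71), (-92, 0.76), (-89, 0.76), (-86, 0.76), (-83, 0.76), (-80, 0.76), (-77, 1.0), (-74, 1.0), (-71, 1.0), (-68, 0.88), (-65, 0.65), (-62, 0.59), (-59, 0.53), (-56, 0.47), (-53, 0.41), (-50, 0.35), (-47, 0.35)]
```

The handle now lies at about -72.5°, so it swung about 56°. I'll check the lever once more before handing in.

```bash
sed -i 's/^N=.*/N=np.array([.542,.0532]); A=np.radians(-72.5)/' h.py; python3 lev.py
```

```text
-26 +++++++*********@*@@@*@@@@@@@@@@@@@@*@@@@*@@@**@@@@@@@@@***@@*@@*@@*@*********************+***********
 -24 +*******@@@@**@@*@*@*@**@@**@*****@**@@@**@**@@*@*@@@@*@*@@@******+---....------+*********************
 -22 *@@@*@****@@@*@*@**@******@@**@*@@@@@@@@**@@*@@@@@@@***@***@@@@***+-..............--+++++++++++++*****
 -20 @@@*@*@**@**@**************************************@@@@@@@@@@@@@@#@*+-.................-----+++++++***
 -18 *@*@*@@@******--------.....................-+++*@@@@@@@@@@@@@@#@@#@@@*+-......................---+++++
 -16 @@@@*@**+-----......................---+**+*@@@@@@@****@@@@@@@@@@@@@@@@@@+-.......................--++
 -14 @@**++-.....................------++*@@@@@@@@*********@@@@@@@@####@@@@@@@@**.........................-
 -12 @@@+-..+++*@*****+--..-----+**@@@@@@@@*******************@@@@@@@@##@@*******+-........................
 -10 ####@**@@@@@@@@@*****++@**@@@@@*****************************++-+*@###@******+-........................
  -8 #######@@@*************@@*******************************--.-.....-*@@@*******+........................
  -6 ########@*******
[... 1222 characters left out ...]
@@@*@@****+++++++****+******************************
  18 ########################@@@@@@@@@@@@@@@@@@@@@@@@@@@@@@@@#@@@@@@@@@@@@@@@@@@@@@@@@@@@@@@@@@@@@@@@@@@@@@
  20 @@@#@@@@#@@#@@@@@@@@@@@@@@@@@@@@@@@@@@@@@@@@@@@@@@@@@@@@@@@@@@@@@@@@@@@@@@@@@@@@@@@@@@@@@@@@@@@@@@@@@@
  22 @@@@@@@@@@@@@#@@@@@@@@@@@@@@@@@@@@@@@@@@@@@@@@@@@@@@@@@@@@@@@@@@@@@*@@@@@@@@*@@*@@@@@@@@@@@@@@@@@@@@@@
  24 @@@@@@@@@@@@@@@@@@@@@@@@@@@@@*@@@@@@@@@****@@*@@@@@@*@@@@@@@@@@@@@@@@@*@@@@@***@@@@***@**@***@*@*@*@**
  26 @@@@@@@@@@@@@@@@@@@@@@@@@@@@*@@************@*****@**************@*************************************
  28 @@@@@@@@@@@@@@@@@@@@@@@@@@@***************************************************************************
```

The lever is on the loosening side, the robot is clear and the wrench is at rest. Handing in.

```bash
python3 -c "
from station import *
print(close_job())"
```

```text
the job is handed in; nothing more can be done
None
```

I handed the job in with the lever clicked over to loosening and the handle swung about 56° anticlockwise; I estimate the nut backed off about 45° (worst case 30–59°), but no verdict came back and I couldn't read the nut angle directly.

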